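# Line up a cheese log on the wire slicer and hold the bow open above it

### The job

Lay the loose ashed cheese log that lies on the slate beside the wire slicer lengthwise on the slicer's marble board: midway across it, square to the wire, and with its near end flush with the board's front edge. Then take the parked wire bow by its wooden grip, bring it down until it is 30 degrees open from shut, and keep hold of it there, so that I can check the portion before we cut: let go and it falls shut, and the wire must not come down onto the cheese. Finish while still holding the bow, and leave the drum, the brick-shaped cheese and the tongs alone.

Things in the scene. Friction and masses are not known exactly. Their poses are not given: they have to be found in the camera images.
- wire_slicer: cheese wire slicer fixed on the slate: a white marble board 186 mm long (x), 204 wide (y), 20 thick, top 26 mm above the slate, with a hinged steel wire bow. Origin at slate level near the board's middle; x points from the front edge (near the robot) back to the hinge, y left, z up. The board spans x -76 to 110, y -98 to 106 mm. Turned up to 0.2 rad from facing the robot.
- wire_groove (a point): middle of the groove that crosses the board parallel to its y, 32 mm behind the front edge: the wire lies in it when the bow is shut, so a log flush with the front edge would give a 32 mm portion
- board_front (a point): middle of the upper front edge of the marble board (26 mm above the slate), at x -76, y 4 mm in the slicer's frame; halfway across the board
- bow_hinge (a point): point on the bow's hinge axis, halfway across the board, 38 mm above the slate; the axis runs along the slicer's y as a 6 mm rod across the board, 167 mm behind the front edge
- bow_grip (a point): centre of the bow's wooden grip, a round bar 22 mm thick and 104 mm long that lies parallel to the slicer's y, 190 mm from the hinge axis. It moves with the bow: in front of the board and 20 mm above the slate when shut, about 227 mm up when parked. The bow's two steel side arms stand 125 mm to either side of the board's middle.
- wire_slicer_bow (a joint): bow angle, rad: 0 shut (seen from the hinge the grip is then 0.10 rad below level), growing as the grip swings up and back, 1.66 at its stop; 30 degrees open = 0.524. Starts parked almost upright, 1.58 to 1.64, where slight hinge friction keeps it; from below about 1.4 it falls shut unless held (about 2 N at the grip). The wire touches a log on the board at 0.33.
- ash_log: the loose log-shaped cheese with grey ashed rind on the slate to the left of the slicer, about 42 mm wide, 38 mm high and 144 mm long along its own y axis, 0.15 to 0.3 kg, the same at both ends. Origin at its underside, in the middle. It starts pointing roughly away from the robot, within 0.5 rad. (The other logs, in the display at the right, are fixed.)
- ash_log_center (a point): centre of the loose log, 19 mm above the middle of its underside
- drum: bystander: drum-shaped pale cheese, 63 mm across and 72 mm high, standing behind the log; origin under its middle
- brick: bystander: truncated-pyramid grey cheese, 57 x 63 mm at its foot and 54 mm high, standing behind the slicer; origin under its middle
- spring_tongs: bystander: steel spring tongs lying on the slate at the left of the log, 46 x 217 x 22 mm (long along y); origin under the middle

How it is judged (in metres and radians):
On the way:
1. the log lies in its place on the board, let go, with the bow still up (x of ash_log_center in the frame of wire_slicer between -0.0124 and 0.0036 m and y of ash_log_center in the frame of wire_slicer between -0.0084 and 0.0156 m and z of ash_log_center in the frame of wire_slicer between 0.038 and 0.051 m and angle between the y axis of ash_log and the x axis of wire_slicer, either way round below 0.12 rad and contact force between ash_log and the arm below 0.2 N and linear speed of ash_log below 0.02 m/s and value of joint wire_slicer_bow above 1.2 rad), for 0.3 s.
At the end, for the whole second after the job is handed in: The fingers hold the bow still at 30 degrees open (within 6 degrees, joint 0.42 to 0.63); the log lies flat and untouched on the board, its near end flush with the front edge within 8 mm, midway across within 12 mm, and square to the wire within 0.12 rad (value of joint wire_slicer_bow between 0.419 and 0.628 rad and velocity of joint wire_slicer_bow between -0.1 and 0.1 rad/s and contact force between the fingers and wire_slicer above 0.8 N and x of ash_log_center in the frame of wire_slicer between -0.0124 and 0.0036 m and y of ash_log_center in the frame of wire_slicer between -0.0084 and 0.0156 m and z of ash_log_center in the frame of wire_slicer between 0.038 and 0.051 m and angle between the y axis of ash_log and the x axis of wire_slicer, either way round below 0.12 rad and contact force between ash_log and the arm below 0.2 N and linear speed of ash_log below 0.02 m/s); the arm keeps its last pose, push and grip.
It fails at once if the bow comes down so far that the wire meets the cheese (value of joint wire_slicer_bow below 0.35 rad).
It fails at once if the drum: moved by more than 2 cm (distance of drum from where it was at the start of the episode above 0.02 m).
It fails at once if the brick-shaped cheese: moved by more than 2 cm (distance of brick from where it was at the start of the episode above 0.02 m).
It fails at once if the tongs: moved by more than 2 cm (distance of spring_tongs from where it was at the start of the episode above 0.02 m).
It also fails if it takes over 48 s, if anything falls off the work surface, if the arm or the gripper's body presses on something with over 40 N, if the wrist force passes 120 N, or if a joint passes its speed limit or range.

### The arm

A 6-joint arm with a two-finger parallel gripper is mounted at the origin on a cart in front of the work surface, level with it; the furniture and walls round the work are solid. World frame = base frame: x ahead of the robot, y to its left, z up, the work surface at z = 0. Lengths are in mm, angles in rad, forces in N, time in s.
With the tool pointing down it reaches from about 325 to 900 mm from the base axis. Payload 3.5 kg.
Tool frame: the origin (TCP) lies midway between the tips of the shut fingers; the grasp point (between the pads) lies 19 mm behind it; z points along the fingers, y is the direction in which the jaws open and shut (so a half turn about z gives the same grasp; the last joint's range is limited). The gripper opens to 85 mm and grips with 20 to 120 N. Pads are 22 mm wide; open, the fingers measure 114 mm over their backs; the gripper's body (76 mm by 85 mm) begins 54 mm behind the grasp point. The pads swing forward as they close: fully open they stand 13 mm farther back than shut.
Start: joints at [-1.43, 0.276, -0.026, 1.268, 0, 1.467], TCP at [150.858, -606.518, 231.313] pointing down, gripper open.
Joint ranges: [-3.12, 3.12], [-0.85, 1.88], [-1.08, 1.24], [-1.95, 2.15], [-1.57, 1.53], [-3.14, 3.14]. Speed limits (rad/s): [2.57, 2.57, 3.14, 3.14, 3.14, 3.14].

### API

Orientations are given as a unit quaternion [x, y, z, w].
In Python, from cell import * gives the robot as it stands. The module is installed in compiled form; this text tells all that it offers.
- The arm moves only by the tool jog_arm, never from a script. Its argument "deltas" is one flat list of numbers, 6 for each row, row after row: the shift along the tool's x, y, z in mm, then the turn, a rotation vector about the tool's x, y, z in degrees. A call has 1 to 20 rows; each row shifts and turns the commanded pose from where the row before left it, along the tool's axes as they then stand; what a row does not reach is not made up. A row lasts 1/10 s, in which the tool goes at most 50 mm and 8.59 degrees, less where a joint would pass 70% of its speed; a pose out of reach is approached as far as the arm can. A call is refused whole if a number of a shift passes 50 or a number of a turn 8.59, either way. A call with a gripper value outside its range is refused whole. "claw" is the finger opening in mm, from 0 to 85.4, set as the call begins (left out, the last holds). The fingers move at their own pace and stop on an object; "squeeze" is the grip in N (left out, the last holds). Time passes only in rows, so rows that do not move let the fingers close. It gives the time, the measured TCP pose, the force and the opening at its end, in the units of the state.
- observe(): the state, without advancing time (a new reading comes with each control period).
- camera(name): name is "scene" or "side" or "wrist"; returns a dict with "frame" (480x640x3 uint8, red, green, blue), "camera_matrix" (3x3 intrinsics, pixels), "D" ([k1, k2, p1, p2, k3] as OpenCV has them; the pictures are not rectified), "origin" and "rotation" of the camera in the world. Camera axes: x right, y down, z forward; pixel columns grow to the right and rows downward; lengths in mm; the calibration is good to about 2 mm. A picture is of the moment at which its call begins. There is no depth.
- hand_in(): hands the job in, once; it reports no verdict.
The state is a dict: "time": time; "joint_positions": joint angles; "joint_velocities": joint speeds; "joint_efforts": joint torques, N m; "position": TCP position; "eef_rot": TCP orientation; "force": force on the tool from outside, world axes, zero at the start; "wrist_torque": the same for the moment, N m; "grip_width": opening from 0.0 (shut) to 1.0 (fully open).
Only numpy, scipy, OpenCV 4.12 (cv2) and the standard library are available. Lean on these libraries where they do the work, as an engineer would, in place of code of your own. Each camera call takes 0.05 s, during which the arm holds its last target. There are 200 camera calls.

## Working session

There is one attempt and no reset: what is moved stays moved. The work goes in short steps, Python scripts to look and compute and a tool call to move; the robot and the scene stay as the last step left them, time stands still between calls to the robot, and variables do not carry over. Pictures are saved under pics/ and viewed, about 8 in all and at most 12, crops included, and the job is handed in when it is done.

Besides the shell and the picture viewer there is one more tool, called as name(argument=value, ...) on one line, values as JSON. jog_arm: Moves the arm, as the interface text tells. Its arguments: {"type":"object","properties":{"deltas":{"type":"array","items":{"type":"number"}},"claw":{"type":"number"},"squeeze":{"type":"number"}},"required":["deltas"]}

```bash
mkdir -p pics; cat > h.py <<'E'
from cell import *
import numpy as np, cv2
from scipy.spatial.transform import Rotation as R
def snap(n,f):
    c=camera(n); cv2.imwrite('pics/'+f,c['frame'][:,:,::-1]); np.savez('pics/'+f+'.npz',K=c['camera_matrix'],D=c['D'],o=c['origin'],R=c['rotation']); return c
def load(f): return dict(np.load('pics/'+f+'.npz'))
def px2w(c,uv,z):
    p=cv2.undistortPoints(np.array(uv,float).reshape(-1,1,2),np.array(c['K']),np.array(c['D'])).reshape(-1,2)
    d=np.c_[p,np.ones(len(p))]@np.array(c['R']).T; o=np.array(c['o'])
    return o+d*((np.array(z)-o[2])/d[:,2])[:,None]
def w2px(c,P):
    Rw=np.array(c['R']).T
    return cv2.projectPoints(np.array(P,float).reshape(-1,1,3),cv2.Rodrigues(Rw)[0],-Rw@np.array(c['o']),np.array(c['K']),np.array(c['D']))[0].reshape(-1,2)
E
python3 - <<'E'
from h import *
for n in ('scene','side'):
    c=snap(n,n+'0.png'); print(n,np.round(c['origin']),np.round(c['rotation'],2).tolist())
s=observe(); print(s)
print(R.from_quat(s['eef_rot']).as_matrix().round(2))
E
```

```text
scene [109. 659. 729.] [-0.47, 0.81, -0.29, 0.18]
side [ 452. 1148.  479.] [-0.09, 0.85, -0.52, 0.06]
{'time': 0.1, 'joint_positions': array([-1.43041892e+00,  2.77071866e-01, -2.77091460e-02,  1.26798813e+00,
        4.78140854e-06,  1.46741501e+00]), 'joint_velocities': array([ 0.00014444,  0.00021054,  0.0024658 ,  0.0012584 , -0.00023629,
        0.00119368]), 'joint_efforts': array([-3.17420026e-04, -4.46708572e+01,  2.96128321e+01,  8.45155242e-03,
       -1.00384764e-04,  4.99750172e-06]), 'position': array([ 150.75206143, -605.84395195,  230.27852911]), 'eef_rot': array([ 9.92581418e-01,  1.21577779e-01, -1.58553197e-05, -9.86285130e-04]), 'force': array([ 0.20607348, -0.43508304,  0.81588287]), 'wrist_torque': array([-0.0329079 ,  0.01791284, -0.02629092]), 'grip_width': 0.9990804021068943}
[[ 0.97  0.24 -0.  ]
 [ 0.24 -0.97  0.  ]
 [ 0.   -0.   -1.  ]]
```

View pics/scene0.png

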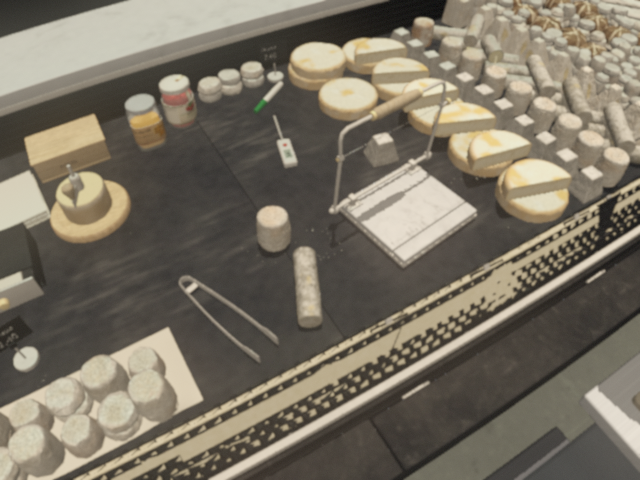

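View pics/side0.png

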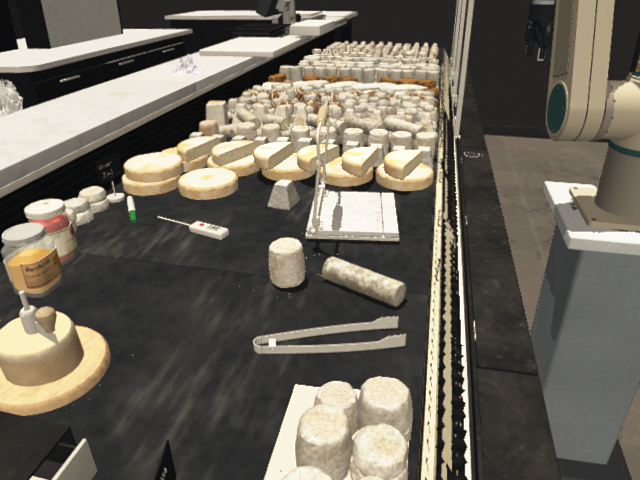

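The scene picture shows the log from about (305,250) to (311,325), and the board's top corners at about (404,261), (475,211) and (342,208). The bow is parked, with its grip at about (397,103). The camera rotation turns out to be a quaternion, so the helper needs a fix. A zoomed crop will give better corners.

```bash
sed -i "s/def load(f): .*/def load(f):\n    d=dict(np.load('pics\/'+f+'.npz')); d['R']=R.from_quat(d['R']).as_matrix(); return d/" h.py
python3 - <<'E'
from h import *
c=load('scene0.png')
print(px2w(c,[(404,261),(475,211),(342,208),(414,166)],26).round())
print(px2w(c,[(306,252),(310,322)],38).round(), px2w(c,[(311,327)],0).round())
s=load('side0.png')
print(px2w(s,[(398,237),(396,194),(309,236),(322,192)],26).round())
print(px2w(s,[(330,262),(398,290)],30).round())
a=cv2.imread('pics/scene0.png')[70:340,230:490]; cv2.imwrite('pics/c1.png',cv2.resize(a,None,fx=2.2,fy=2.2,interpolation=3))
E
```

```text
[[493. 263.  26.]
 [521.  69.  26.]
 [659. 290.  26.]
 [686.  94.  26.]]
[[591. 408.  38.]
 [463. 472.  38.]] [[473. 465.   0.]]
[[493. 283.  26.]
 [515.  72.  26.]
 [662. 314.  26.]
 [684.  95.  26.]]
[[601. 408.  30.]
 [478. 471.  30.]]
```

View pics/c1.png

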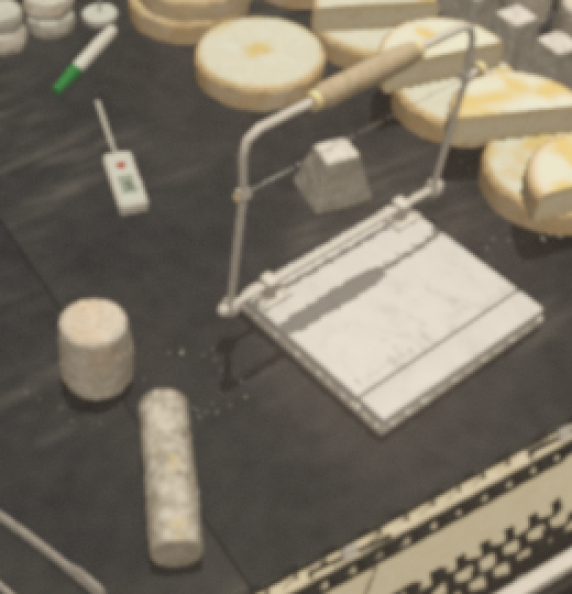

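The crop gives sharper corners: near-left (403,262), near-right (477,210), far-left (341,208), far-right (418,164). The grip ends are at (374,114) and (421,92). Next I fit the slicer and log poses.

```bash
cat > fit.py <<'E'
from h import *
from scipy.optimize import least_squares
c=load('scene0.png')
def sl(p,th):
    a=th-.1; g=[91-190*np.cos(a),38+190*np.sin(a)]
    P=np.array([[-76,106,26],[-76,-98,26],[110,-98,26],[110,106,26],[g[0],56,g[1]],[g[0],-48,g[1]],[91,129,38],[91,-121,38]])
    return R.from_euler('z',p[2]).apply(P)+[p[0],p[1],0]
uv=np.array([(402.7,262.3),(476.8,210),(417.7,164),(341,207.7),(374.5,114),(420.9,91.8),(333.6,210),(428.2,154.5)])
w=np.array([1,1,.4,.4,1,1,.6,.6])[:,None]
f=lambda q:((w2px(c,sl(q[:3],q[3]))-uv)*w).ravel()
r=least_squares(f,[582,177,.14,1.6]); print(r.x.round(3)); print((f(r.x).reshape(-1,2)).round(1).tolist())
E
python3 fit.py; python3 - <<'E'
from h import *
c=load('scene0.png')
a=lambda *l:[(230+u/2.2,70+v/2.2) for u,v in l]
n=px2w(c,a((176,553)),19)[0]; f=px2w(c,a((163,391)),36)[0]; print('log',n.round(),f.round(),np.linalg.norm(n-f),np.arctan2(*(n-f)[1::-1])if 0 else np.arctan2(f[1]-n[1],f[0]-n[0]))
print('tongs tips',px2w(c,[(275,342),(258,358)],10).round()); print('drum foot',px2w(c,[(274,250)],0).round())
print('fence',px2w(c,[(360,350),(380,395)],0).round(),px2w(load('side0.png'),[(430,240),(440,240),(466,240)],0).round())
E
```

```text
[5.81213e+02 1.68766e+02 1.17000e-01 1.62600e+00]
[[0.2, -1.0], [2.1, 1.0], [-1.9, -1.6], [-1.1, -2.6], [0.4, 0.4], [-2.0, 1.8], [1.0, -1.4], [-0.3, 1.1]]
log [474. 467.  19.] [602. 406.  36.] 142.7881375194698 -0.4414964937231096
tongs tips [[474. 532.  10.]
 [462. 568.  10.]]
drum foot [[652. 444.   0.]]
fence [[397. 418.   0.]
 [317. 433.   0.]] [[432. 233.   0.]
 [412. 228.   0.]
 [360. 217.   0.]]
```

```bash
cat >> h.py <<'E'
def down(yaw): 
    c,s=np.cos(yaw),np.sin(yaw); return R.from_matrix(np.array([[c,s,0],[s,-c,0],[0,0,-1]]))
def rows(p0,r0,p1,r1,n):
    "n rows from pose to pose, rounded, error not accumulated"
    out=[];p,r=np.array(p0,float),r0; d=(r0.inv()*r1).as_rotvec()
    for i in range(1,n+1):
        pt=np.array(p0)+(np.array(p1)-p0)*i/n; rt=r0*R.from_rotvec(d*i/n)
        a=r.inv().apply(pt-p).round(1); b=np.degrees((r.inv()*rt).as_rotvec()).round(2)
        out+=a.tolist()+b.tolist(); p=p+r.apply(a); r=r*R.from_rotvec(np.radians(b))
    return out,p,r
def show(l): print(','.join('%g'%(x+0) for x in l))
def cur(): s=observe(); return s['position'],R.from_quat(s['eef_rot'])
def yaw(r): return np.arctan2(*r.as_matrix()[1::-1,0])
E
python3 - <<'E'
from h import *
p,r=[150.86,-606.5,231.3],down(.2444)
d=140.7/26
m=down(.2444+np.radians(d*15))
l,p,r=rows(p,r,[430,0,300],m,15); show(l); 
l,p,r=rows(p,r,[539,436,300],down(2.70),11); show(l)
E
```

```text
27.8,-34.7,-4.6,0,0,-5.41,31,-32,-4.6,0,0,-5.41,33.9,-28.9,-4.5,0,0,-5.41,36.4,-25.5,-4.6,0,0,-5.42,38.7,-22,-4.6,0,0,-5.41,40.6,-18.3,-4.6,0,0,-5.41,42.1,-14.3,-4.6,0,0,-5.41,43.3,-10.4,-4.5,0,0,-5.41,44.1,-6.1,-4.6,0,0,-5.41,44.5,-2,-4.6,0,0,-5.42,44.4,2.2,-4.6,0,0,-5.41,44.1,6.4,-4.6,0,0,-5.41,43.3,10.5,-4.5,0,0,-5.41,42,14.5,-4.6,0,0,-5.41,40.5,18.4,-4.6,0,0,-5.41
38.6,13.4,0,0,0,-5.41,37.1,17.1,0,0,0,-5.41,35.4,20.4,0,0,0,-5.41,33.3,23.7,0,0,0,-5.42,30.9,26.8,0,0,0,-5.41,28.2,29.5,0,0,0,-5.41,25.4,32,0,0,0,-5.41,22.2,34.3,0,0,0,-5.41,18.8,36.3,0,0,0,-5.41,15.4,37.8,0,0,0,-5.41,11.7,39.2,0,0,0,-5.42
```

jog_arm(deltas=[27.8, -34.7, -4.6, 0, 0, -5.41, 31, -32, -4.6, 0, 0, -5.41, 33.9, -28.9, -4.5, 0, 0, -5.41, 36.4, -25.5, -4.6, 0, 0, -5.42, 38.7, -22, -4.6, 0, 0, -5.41, 40.6, -18.3, -4.6, 0, 0, -5.41, 42.1, -14.3, -4.6, 0, 0, -5.41, 43.3, -10.4, -4.5, 0, 0, -5.41, 44.1, -6.1, -4.6, 0, 0, -5.41, 44.5, -2, -4.6, 0, 0, -5.42, 44.4, 2.2, -4.6, 0, 0, -5.41, 44.1, 6.4, -4.6, 0, 0, -5.41, 43.3, 10.5, -4.5, 0, 0, -5.41, 42, 14.5, -4.6, 0, 0, -5.41, 40.5, 18.4, -4.6, 0, 0, -5.41], claw=85)

```text
time: 1.6
position: [430.4, 1.7, 300.0]
eef_rot: [0.673, 0.739, -0.0, 0.0]
force: [0.4, -0.1, 1.4]
grip_width: 0.995
```

jog_arm(deltas=[38.6, 13.4, 0, 0, 0, -5.41, 37.1, 17.1, 0, 0, 0, -5.41, 35.4, 20.4, 0, 0, 0, -5.41, 33.3, 23.7, 0, 0, 0, -5.42, 30.9, 26.8, 0, 0, 0, -5.41, 28.2, 29.5, 0, 0, 0, -5.41, 25.4, 32, 0, 0, 0, -5.41, 22.2, 34.3, 0, 0, 0, -5.41, 18.8, 36.3, 0, 0, 0, -5.41, 15.4, 37.8, 0, 0, 0, -5.41, 11.7, 39.2, 0, 0, 0, -5.42, 0, 0, 0, 0, 0, 0, 0, 0, 0, 0, 0, 0])

```text
time: 2.9
position: [539.2, 436.2, 298.5]
eef_rot: [0.219, 0.976, -0.001, -0.001]
force: [0.9, -1.1, 0.1]
grip_width: 0.993
```

```bash
python3 - <<'E'
from h import *
p,r=cur(); print(p.round(1),yaw(r)); snap('wrist','w1.png')
c=load('w1.png'); print(c['o'].round(),c['R'].round(2).tolist())
E
```

```text
[539.2 436.2 298.5] 2.7002217936101514
[469. 470. 441.] [[0.43, 0.86, 0.27], [0.9, -0.41, -0.13], [-0.0, 0.3, -0.95]]
```

View pics/w1.png

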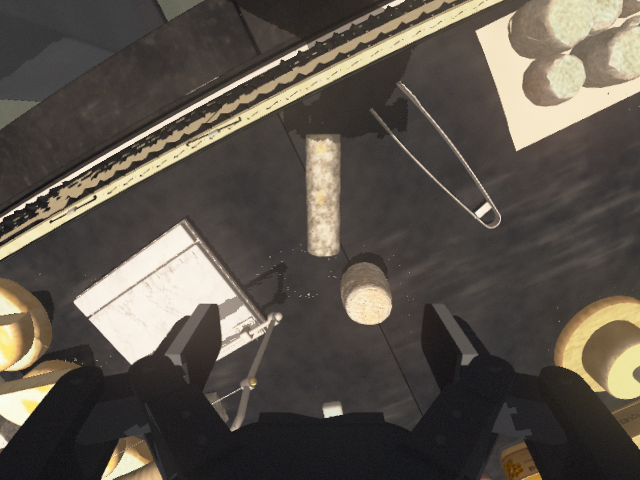

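The wrist view shows the log upright between columns 307 and 341 and rows 134 to 256. The board's front corners are at (184,219) on the left and (75,299) on the right.

```bash
python3 - <<'E'
from h import *
c=load('w1.png')
for z in (19,36): 
    q=px2w(c,[(324,134),(324,256)],z); d=q[1]-q[0]; print(z,q.round(1).tolist(),q.mean(0).round(1),np.linalg.norm(d),np.arctan2(d[1],d[0]))
print(px2w(c,[(307,195),(341,195)],19).round(1))
b=px2w(c,[(184,219),(75,299)],26); d=b[0]-b[1]; print(b.round(1).tolist(),b.mean(0),np.linalg.norm(d),np.arctan2(-d[0],d[1]))
print('left edge dir',(lambda e:np.arctan2(e[1],e[0]))(np.diff(px2w(c,[(184,219),(255,304)],26),axis=0)[0]))
E
python3 - <<'E'
import cv2
cv2.imwrite('pics/c2.png',cv2.resize(cv2.imread('pics/w1.png')[110:350,60:360],None,fx=2.5,fy=2.5,interpolation=3))
E
```

```text
19 [[476.4, 469.9, 19.0], [611.7, 406.4, 19.0]] [544.  438.2  19. ] 149.4092339888684 -0.4390639589250297
36 [[476.1, 469.9, 36.0], [605.9, 409.0, 36.0]] [541.  439.4  36. ] 143.38860797061233 -0.43906395892502936
[[532.  421.2  19. ]
 [549.5 458.2  19. ]]
[[492.7, 273.0, 26.0], [522.0, 74.5, 26.0]] [507.38231877 173.72638687  26.        ] 200.6022568640697 0.14648934735351998
left edge dir 0.17035635262769894
```

View pics/c2.png

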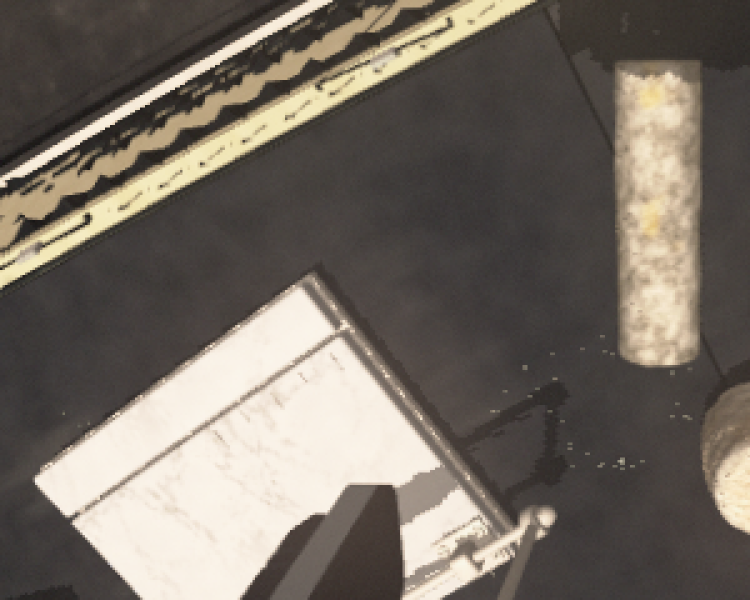

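```bash
cat >> fit.py <<'E'
c2=load('w1.png'); L=lambda u,v:(60+u/2.5,110+v/2.5)
uv2=np.array([L(302,280),L(36,480),L(342,332),L(73,520),L(498,545)])
P2=np.array([[-76,106,26],[-76,-98,26],[-44,106,26],[-44,-98,26]])
def f2(q):
    rr=R.from_euler('z',q[2]); P=rr.apply(P2)+[q[0],q[1],0]
    e=(w2px(c2,P)-uv2[:4]).ravel()
    k=rr.inv().apply(px2w(c2,uv2[4:],26)-[q[0],q[1],0])[0]
    return np.r_[e,(k[1]-106)/1.3]
for n,g in (('wrist',f2),('both',lambda q:np.r_[f2(q[:3]),f(q)])):
    r=least_squares(g,[582,170,.14,1.6][:3 if n=='wrist' else 4]); print(n,r.x.round(3),r.fun.round(1).tolist())
E
python3 fit.py
python3 - <<'E'
from h import *
p,r=cur()
l,p,r=rows([539,436,300],down(2.70),[541,439,4],down(-.439+np.pi),9); show(l)
E
```

```text
[5.81213e+02 1.68766e+02 1.17000e-01 1.62600e+00]
[[0.2, -1.0], [2.1, 1.0], [-1.9, -1.6], [-1.1, -2.6], [0.4, 0.4], [-2.0, 1.8], [1.0, -1.4], [-0.3, 1.1]]
wrist [5.85306e+02 1.72580e+02 1.32000e-01] [1.0, 1.1, -3.9, -0.1, 1.1, 1.1, -2.8, 1.6, -4.4]
both [5.84306e+02 1.71229e+02 1.25000e-01 1.60300e+00] [0.3, 1.1, -5.2, -0.8, 0.3, 1.2, -4.1, 0.9, -3.0, -1.3, -1.5, 0.0, 0.1, -2.8, -1.8, -1.9, -2.6, -0.3, 1.5, -2.8, 2.6, -0.2, -1.4, -1.7, 0.7]
-0.1,0.4,32.9,0,0,-0.02,0,0.4,32.9,0,0,-0.01,-0.1,0.4,32.9,0,0,-0.02,0,0.4,32.9,0,0,-0.02,-0.1,0.4,32.8,0,0,-0.01,-0.1,0.4,32.9,0,0,-0.02,0,0.4,32.9,0,0,-0.02,-0.1,0.4,32.9,0,0,-0.01,0,0.4,32.9,0,0,-0.02
```

jog_arm(deltas=[0, 0.4, 33, 0, 0, 0, 0, 0.4, 33, 0, 0, 0, 0, 0.4, 33, 0, 0, 0, 0, 0.4, 33, 0, 0, 0, 0, 0.4, 33, 0, 0, 0, 0, 0.4, 33, 0, 0, 0, -0.5, 0.4, 33, 0, 0, 0, 0, 0.4, 33, 0, 0, -0.15, 0, 0.4, 31, 0, 0, 0, 0, 0, 0, 0, 0, 0])

```text
time: 3.95
position: [537.6, 434.5, 0.3]
eef_rot: [0.219, 0.976, -0.004, -0.004]
force: [-0.8, -0.6, -0.9]
grip_width: 0.997
```

jog_arm(deltas=[0, 0, 0, 0, 0, 0, 0, 0, 0, 0, 0, 0, 0, 0, 0, 0, 0, 0, 0, 0, 0, 0, 0, 0, 0, 0, 0, 0, 0, 0, 0, 0, 0, 0, 0, 0, 0, 0, 0, 0, 0, 0, 0, 0, 0, 0, 0, 0], claw=20, squeeze=35)

```text
time: 4.75
position: [543.2, 439.3, 8.0]
eef_rot: [0.218, 0.976, 0.001, 0.002]
force: [-1.1, -1.9, 7.1]
grip_width: 0.469
```

jog_arm(deltas=[0, 0, -25, 0, 0, 0, 0, 0, -40, 0, 0, 0, 0, 0, -40, 0, 0, 0, 0, 0, -25, 0, 0, 0, 0, 0, 0, 0, 0, 0])

```text
time: 5.25
position: [544.8, 441.2, 141.0]
eef_rot: [0.218, 0.976, 0.004, 0.004]
force: [1.1, 0.8, -2.0]
grip_width: 0.468
```

```bash
python3 - <<'E'
from h import *
p,r=cur(); print(p.round(1),yaw(r)); snap('wrist','w2.png')
E
```

```text
[544.8 441.2 141. ] 2.702322831095743
```

View pics/w2.png

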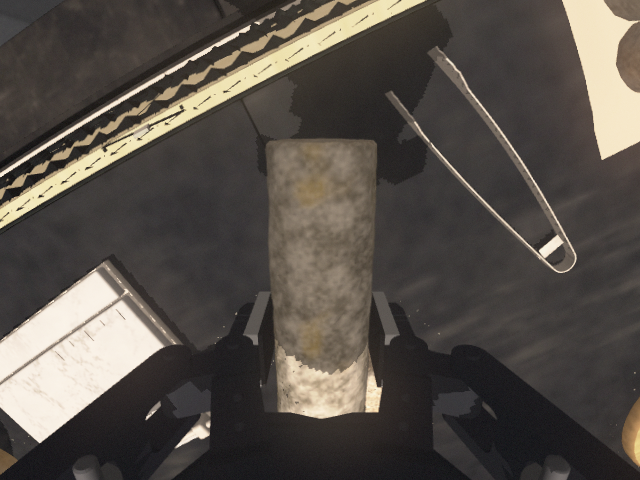

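```bash
python3 - <<'E'
from h import *
p,r=cur(); c=load('w2.png')
for z in (152,169): 
    q=px2w(c,[(322,140),(268,150),(376,150),(274,290),(369,290)],z); print(z,r.inv().apply(q-p).round(1).tolist())
x=np.array([584.8,171.5]);a=.13
S=R.from_euler('z',a); t=S.apply([-4.4,3.6,0])[:2]+x; print('log target',t)
b=px2w(c,[(108,262)],26); print('front-left corner (side?)',b, S.inv().apply(b-[*x,0]))
E
```

```text
152 [[72.4, 2.6, -14.6], [69.0, -16.9, -14.6], [69.0, 22.2, -14.5], [13.3, -17.0, -14.5], [13.1, 21.9, -14.3]]
169 [[73.0, 2.5, -31.6], [70.0, -14.5, -31.6], [70.0, 19.5, -31.5], [21.6, -14.6, -31.5], [21.4, 19.3, -31.3]]
log target [579.97044475 174.49923259]
front-left corner (side?) [[494.2094368  279.11170138  26.        ]] [[-75.87599976 118.4472924   26.        ]]
```

```bash
python3 - <<'E'
from h import *
p,r=[541,439,136],down(2.70)
l,p,r=rows(p,r,[515,205,150],down(.13+np.pi),8); show(l)
l,p,r=rows(p,r,[579,175,110],down(.13+np.pi),4); show(l)
E
```

```text
-9.6,-27.8,-1.8,0,0,-4.09,-7.5,-28.5,-1.7,0,0,-4.1,-5.5,-28.9,-1.8,0,0,-4.09,-3.4,-29.2,-1.7,0,0,-4.09,-1.4,-29.4,-1.8,0,0,-4.1,0.8,-29.4,-1.7,0,0,-4.09,2.9,-29.3,-1.8,0,0,-4.1,4.9,-29,-1.7,0,0,-4.09
-14.9,-9.5,10,0,0,0,-14.9,-9.5,10,0,0,0,-14.8,-9.6,10,0,0,0,-14.9,-9.5,10,0,0,0
```

jog_arm(deltas=[-9.6, -27.8, -1.8, 0, 0, -4.09, -7.5, -28.5, -1.7, 0, 0, -4.1, -5.5, -28.9, -1.8, 0, 0, -4.09, -3.4, -29.2, -1.7, 0, 0, -4.09, -1.4, -29.4, -1.8, 0, 0, -4.1, 0.8, -29.4, -1.7, 0, 0, -4.09, 2.9, -29.3, -1.8, 0, 0, -4.1, 4.9, -29, -1.7, 0, 0, -4.09, -14.9, -9.5, 10, 0, 0, 0, -14.9, -9.5, 10, 0, 0, 0, -14.8, -9.6, 10, 0, 0, 0, -14.9, -9.5, 10, 0, 0, 0, 0, 0, 0, 0, 0, 0, 0, 0, 0, 0, 0, 0, 0, 0, 0, 0, 0, 0, 0, 0, 0, 0, 0, 0])

```text
time: 6.9
position: [579.9, 175.4, 109.1]
eef_rot: [-0.066, 0.998, 0.0, -0.0]
force: [0.7, -0.2, -2.4]
grip_width: 0.472
```

```bash
python3 - <<'E'
from h import *
p,r=cur(); print(p.round(1),yaw(r)-np.pi,observe()['force']); snap('wrist','w3.png')
E
```

```text
[579.9 175.4 109.1] -6.150275797342925 [ 0.748738   -0.17830159 -2.39199307]
```

View pics/w3.png

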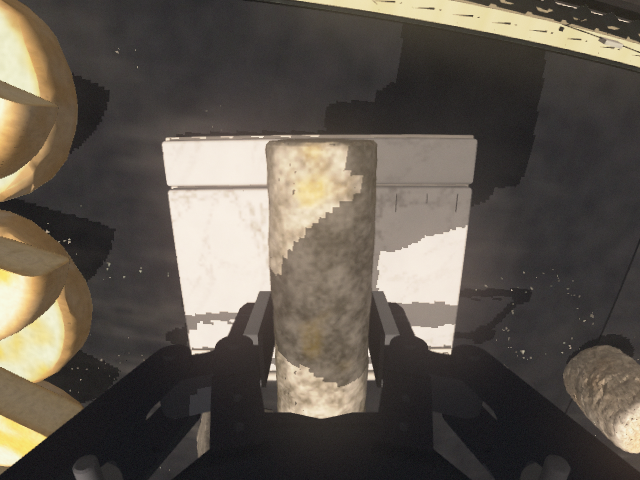

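The wrist view shows the log held square over the board. The board's front corners are at (163,140) and (476,137), the groove ends at (166,187) and (474,187), and the log's near end is at (321,141).

```bash
python3 - <<'E'
from h import *
p,r=cur(); c=load('w3.png')
T=lambda uv,z:r.inv().apply(px2w(c,uv,z)-p).round(1)
print('front',T([(163,140),(476,137)],26).tolist()); print('groove',T([(166,187),(474,187)],26).tolist())
for z in (120,137): print('log',T([(321,140.5),(267,150),(376,150)],z).tolist())
E
```

```text
front [[71.1, -98.4, 83.3], [72.8, 97.5, 83.3]]
groove [[41.4, -100.0, 83.3], [41.4, 99.9, 83.3]]
log [[73.0, 0.4, -10.7], [69.7, -19.2, -10.7], [69.7, 20.4, -10.7]]
log [[73.6, 0.4, -27.7], [70.7, -16.7, -27.7], [70.7, 17.8, -27.7]]
```

jog_arm(deltas=[0, 0, 20, 0, 0, 0, 0, 0, 20, 0, 0, 0, 0, 0, 15, 0, 0, 0, 0, 0, 9, 0, 0, 0, 0, 0, 5, 0, 0, 0, 0, 0, 4, 0, 0, 0, 0, 0, 0, 0, 0, 0, 0, 0, 0, 0, 0, 0, 0, 0, 0, 0, 0, 0, 0, 0, 0, 0, 0, 0])

```text
time: 7.95
position: [580.7, 174.9, 36.6]
eef_rot: [-0.066, 0.998, 0.0, 0.001]
force: [-0.2, 0.4, -3.5]
grip_width: 0.469
```

jog_arm(deltas=[0, 0, 1.5, 0, 0, 0, 0, 0, 1.5, 0, 0, 0, 0, 0, 0, 0, 0, 0, 0, 0, 0, 0, 0, 0, 0, 0, 0, 0, 0, 0])

```text
time: 8.45
position: [580.5, 174.9, 33.9]
eef_rot: [-0.066, 0.998, 0.0, 0.0]
force: [-2.5, -0.6, 6.0]
grip_width: 0.468
```

Contact with the board. Now I release and lift.

jog_arm(deltas=[0, 0, 0, 0, 0, 0, 0, 0, 0, 0, 0, 0, 0, 0, 0, 0, 0, 0, 0, 0, 0, 0, 0, 0, 0, 0, 0, 0, 0, 0, 0, 0, 0, 0, 0, 0], claw=75)

```text
time: 9.05
position: [580.2, 174.8, 32.9]
eef_rot: [-0.066, 0.998, -0.0, -0.0]
force: [-0.9, 0.7, 0.3]
grip_width: 0.879
```

jog_arm(deltas=[0, 0, -10, 0, 0, 0, 0, 0, -20, 0, 0, 0, 0, 0, -40, 0, 0, 0, 0, 0, -40, 0, 0, 0, 0, 0, 0, 0, 0, 0, 0, 0, 0, 0, 0, 0, 0, 0, 0, 0, 0, 0, 0, 0, 0, 0, 0, 0])

```text
time: 9.85
position: [578.8, 174.6, 141.4]
eef_rot: [-0.066, 0.998, -0.0, -0.002]
force: [0.3, 0.0, -0.4]
grip_width: 0.883
```

```bash
python3 - <<'E'
from h import *
p,r=cur(); print(p.round(1),yaw(r)+np.pi,observe()['force']); snap('wrist','w4.png')
snap('scene','s4.png'); snap('side','d4.png')
a=cv2.imread('pics/w4.png')[60:460,120:520]; b=cv2.resize(cv2.imread('pics/s4.png')[50:290,280:520],(400,400),interpolation=3)
cv2.imwrite('pics/m4.png',np.hstack([a,b]))
E
```

```text
[578.8 174.6 141.4] 0.13207872366888962 [ 0.25920223  0.01665276 -0.35626703]
```

View pics/m4.png

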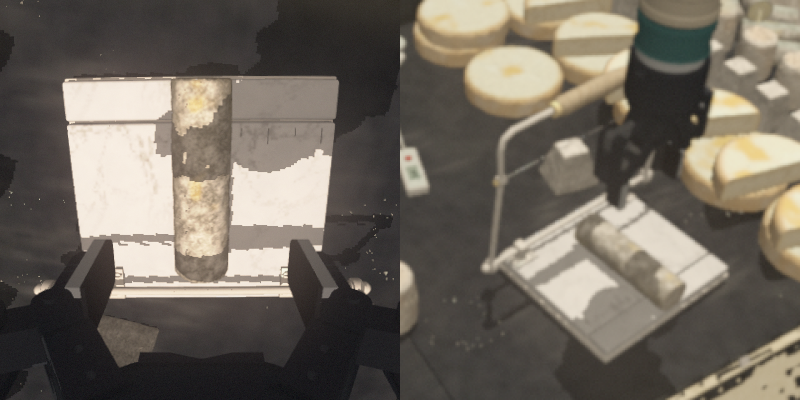

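The log lies flush: its near end is at row 138 and the board's front edge at rows 136–139. It is centred, with columns 291–349 against the board's 183–457, and the bow is still up. Next I compute the slicer pose and the bow grip.

```bash
python3 - <<'E'
from h import *
from scipy.optimize import least_squares
c=load('w4.png'); cs=load('s4.png'); cd=load('scene0.png')
uv=np.array([(183,139),(457,136.5),(187,182),(455,182)])
P=np.array([[-76,-98,26],[-76,106,26],[-44,-98,26],[-44,106,26]])
g=lambda q:(w2px(c,R.from_euler('z',q[2]).apply(P)+[q[0],q[1],0])-uv).ravel()
q=least_squares(g,[584,171,.13]); print(q.x.round(3),q.fun.round(1)); q=q.x; S=R.from_euler('z',q[2])
for z in (45,62): print('log in slicer',S.inv().apply(px2w(c,[(321,138),(291.5,200),(350,200),(295.5,310),(349.5,310)],z)-[q[0],q[1],0]).round(1).tolist())
gu=np.array([(374.5,114),(420.9,91.8)])
def e(v):
    a=v[0]-.1; G=np.array([[91-190*np.cos(a),s,38+190*np.sin(a)] for s in (56,-48)])
    return (w2px(cd,S.apply(G)+[q[0],q[1],0])-gu).ravel()
t=least_squares(e,[1.6]); print('theta',t.x,t.fun.round(1))
a=t.x[0]-.1; print('grip world',S.apply([91-190*np.cos(a),4,38+190*np.sin(a)])+[q[0],q[1],0])
E
```

```text
[5.83655e+02 1.71617e+02 1.37000e-01] [-5.5 -0.2  6.3  0.8 -4.6  1.4  3.9  0. ]
log in slicer [[-75.6, 4.4, 45.0], [-34.6, -16.0, 45.0], [-34.4, 24.1, 45.0], [50.0, -15.5, 45.0], [50.2, 25.5, 45.0]]
log in slicer [[-76.1, 4.4, 62.0], [-37.9, -14.6, 62.0], [-37.7, 22.7, 62.0], [40.6, -14.1, 62.0], [40.8, 24.0, 62.0]]
theta [1.60303894] [-0.4  2.2 -3.4  2.8]
grip world [660.51399389 186.24561961 227.56401575]
```

```bash
python3 - <<'E'
from h import *
p,r=[579.5,175,141.5],down(3.2745)
m=down(3.2745-np.pi/2/2)
l,p,r=rows(p,r,[579.5,175,300],m,6); show(l)
l,p,r=rows(p,r,[660.5,186,300],down(3.2745-np.pi/2),6); show(l)
E
```

```text
0,0,-26.4,0,0,7.5,0,0,-26.4,0,0,7.5,0,0,-26.4,0,0,7.5,0,0,-26.5,0,0,7.5,0,0,-26.4,0,0,7.5,0,0,-26.4,0,0,7.5
-9.6,9.7,0,0,0,7.5,-8.3,10.8,0,0,0,7.5,-6.8,11.8,0,0,0,7.5,-5.2,12.6,0,0,0,7.5,-3.5,13.2,0,0,0,7.5,-1.7,13.5,0,0,0,7.5
```

jog_arm(deltas=[0, 0, -26.4, 0, 0, 7.5, 0, 0, -26.4, 0, 0, 7.5, 0, 0, -26.4, 0, 0, 7.5, 0, 0, -26.5, 0, 0, 7.5, 0, 0, -26.4, 0, 0, 7.5, 0, 0, -26.4, 0, 0, 7.5, -9.6, 9.7, 0, 0, 0, 7.5, -8.3, 10.8, 0, 0, 0, 7.5, -6.8, 11.8, 0, 0, 0, 7.5, -5.2, 12.6, 0, 0, 0, 7.5, -3.5, 13.2, 0, 0, 0, 7.5, -1.7, 13.5, 0, 0, 0, 7.5, 0, 0, 0, 0, 0, 0, 0, 0, 0, 0, 0, 0, 0, 0, 0, 0, 0, 0], claw=85)

```text
time: 11.5
position: [660.4, 185.7, 301.2]
eef_rot: [0.658, 0.753, -0.0, -0.0]
force: [-0.5, -0.2, 0.7]
grip_width: 0.998
```

```bash
python3 - <<'E'
from h import *
p,r=cur(); print(p.round(1),yaw(r),observe()['force'],observe()['joint_positions'].round(2)); snap('wrist','w5.png'); snap('side','d5.png')
a=cv2.resize(cv2.imread('pics/w5.png'),(480,360)); b=cv2.resize(cv2.imread('pics/d5.png')[40:260,230:430],None,fx=1.6,fy=1.636,interpolation=3)
cv2.imwrite('pics/m5.png',np.hstack([a,b[:360]]))
E
```

```text
[660.4 185.7 301.2] 1.7048063238795357 [-0.4814039  -0.2479732   0.70085688] [0.18 0.36 0.24 1.45 0.   1.62]
```

View pics/m5.png

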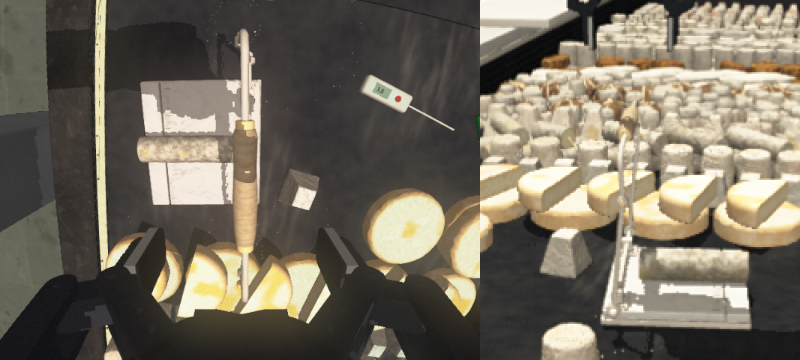

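The wrist view shows the grip running between the jaws, from (324,163) to (327,333) at full scale.

```bash
python3 - <<'E'
from h import *
p,r=cur(); c=load('w5.png')
q=px2w(c,[(325,163),(327,333)],228); print(q.round(1).tolist(),q.mean(0)); print(r.inv().apply(q-p).round(1).tolist())
l,_,_=rows([660.5,186,300],r,[658,184,210],down(1.704),6)
E
```

```text
[[655.5, 243.5, 228.0], [672.9, 127.6, 228.0]] [664.17816461 185.52534979 228.        ]
[[57.8, 2.6, 73.6], [-59.3, 4.5, 73.6]]
```

jog_arm(deltas=[0, 1, 18, 0, 0, 0, 0, 1, 19, 0, 0, 0, 0, 0.5, 19, 0, 0, 0, 0, 0, 19, 0, 0, 0, 0, 0, 12, 0, 0, 0, 0, 0, 7, 0, 0, 0, 0, 0, 0, 0, 0, 0, 0, 0, 0, 0, 0, 0, 0, 0, 0, 0, 0, 0])

```text
time: 12.5
position: [664.5, 186.3, 208.9]
eef_rot: [0.659, 0.752, 0.001, 0.001]
force: [0.1, 0.4, -0.7]
grip_width: 0.999
```

jog_arm(deltas=[0, 0, 0, 0, 0, 0, 0, 0, 0, 0, 0, 0, 0, 0, 0, 0, 0, 0, 0, 0, 0, 0, 0, 0, 0, 0, 0, 0, 0, 0, 0, 0, 0, 0, 0, 0, 0, 0, 0, 0, 0, 0, 0, 0, 0, 0, 0, 0, 0, 0, 0, 0, 0, 0, 0, 0, 0, 0, 0, 0], claw=5, squeeze=35)

```text
time: 13.5
position: [663.8, 186.1, 207.7]
eef_rot: [0.659, 0.752, 0.0, 0.0]
force: [0.0, -0.1, 1.7]
grip_width: 0.254
```

```bash
python3 - <<'E'
from h import *
p,r=cur(); print(p.round(1),yaw(r),observe()['force']); 
a=.135;S=R.from_euler('z',a)
X=np.array([583.7,171.6])
# TCP path: arc offset, vertical tool
hx=S.inv().apply([p[0]-X[0],p[1]-X[1],p[2]]); print('TCP in slicer',hx.round(1))
E
```

```text
[663.8 186.1 207.7] 1.7029666639051246 [ 0.02193117 -0.13061093  1.71990355]
TCP in slicer [ 81.3   3.6 207.7]
```

```bash
python3 - <<'E'
import numpy as np
t=np.linspace(1.615,.53,39)-.1; y=-190*np.cos(t); z=-190*np.sin(t)
Y=np.diff((y-y[0]).round(1)).round(1); Z=np.diff((z-z[0]).round(1)).round(1)
for k in (slice(0,19),slice(19,38)): print(','.join('0,%g,%g,0,0,0'%v for v in zip(Y[k],Z[k]))); print(Y[k].sum(),Z[k].sum())
E
```

```text
0,-5.4,0.4,0,0,0,0,-5.4,0.5,0,0,0,0,-5.4,0.7,0,0,0,0,-5.4,0.8,0,0,0,0,-5.3,1,0,0,0,0,-5.3,1.2,0,0,0,0,-5.3,1.3,0,0,0,0,-5.2,1.4,0,0,0,0,-5.2,1.6,0,0,0,0,-5.1,1.8,0,0,0,0,-5.1,1.9,0,0,0,0,-5,2,0,0,0,0,-5,2.2,0,0,0,0,-4.9,2.3,0,0,0,0,-4.8,2.4,0,0,0,0,-4.8,2.6,0,0,0,0,-4.7,2.8,0,0,0,0,-4.6,2.8,0,0,0,0,-4.5,3,0,0,0
-96.39999999999999 32.7
0,-4.5,3.1,0,0,0,0,-4.3,3.3,0,0,0,0,-4.3,3.3,0,0,0,0,-4.1,3.5,0,0,0,0,-4.1,3.6,0,0,0,0,-3.9,3.7,0,0,0,0,-3.9,3.9,0,0,0,0,-3.7,3.9,0,0,0,0,-3.6,4.1,0,0,0,0,-3.5,4.1,0,0,0,0,-3.4,4.2,0,0,0,0,-3.2,4.4,0,0,0,0,-3.2,4.4,0,0,0,0,-3,4.5,0,0,0,0,-2.9,4.6,0,0,0,0,-2.7,4.7,0,0,0,0,-2.6,4.8,0,0,0,0,-2.5,4.8,0,0,0,0,-2.3,4.9,0,0,0
-65.7 77.8
```

jog_arm(deltas=[0, -5.4, 0.4, 0, 0, 0, 0, -5.4, 0.5, 0, 0, 0, 0, -5.4, 0.7, 0, 0, 0, 0, -5.4, 0.8, 0, 0, 0, 0, -5.3, 1, 0, 0, 0, 0, -5.3, 1.2, 0, 0, 0, 0, -5.3, 1.3, 0, 0, 0, 0, -5.2, 1.4, 0, 0, 0, 0, -5.2, 1.6, 0, 0, 0, 0, -5.1, 1.8, 0, 0, 0, 0, -5.1, 1.9, 0, 0, 0, 0, -5, 2, 0, 0, 0, 0, -5, 2.2, 0, 0, 0, 0, -4.9, 2.3, 0, 0, 0, 0, -4.8, 2.4, 0, 0, 0, 0, -4.8, 2.6, 0, 0, 0, 0, -4.7, 2.8, 0, 0, 0, 0, -4.6, 2.8, 0, 0, 0, 0, -4.5, 3, 0, 0, 0, 0, 0, 0, 0, 0, 0])

```text
time: 15.5
position: [566.7, 173.1, 174.0]
eef_rot: [0.659, 0.752, -0.001, -0.001]
force: [1.7, -4.7, 1.1]
grip_width: 0.246
```

jog_arm(deltas=[0, -4.5, 3.1, 0, 0, 0, 0, -4.3, 3.3, 0, 0, 0, 0, -4.3, 3.3, 0, 0, 0, 0, -4.1, 3.5, 0, 0, 0, 0, -4.1, 3.6, 0, 0, 0, 0, -3.9, 3.7, 0, 0, 0, 0, -3.9, 3.9, 0, 0, 0, 0, -3.7, 3.9, 0, 0, 0, 0, -3.6, 4.1, 0, 0, 0, 0, -3.5, 4.1, 0, 0, 0, 0, -3.4, 4.2, 0, 0, 0, 0, -3.2, 4.4, 0, 0, 0, 0, -3.2, 4.4, 0, 0, 0, 0, -3, 4.5, 0, 0, 0, 0, -2.9, 4.6, 0, 0, 0, 0, -2.7, 4.7, 0, 0, 0, 0, -2.6, 4.8, 0, 0, 0, 0, -2.5, 4.8, 0, 0, 0, 0, -2.3, 4.9, 0, 0, 0, 0, 0, 0, 0, 0, 0])

```text
time: 17.5
position: [502.4, 164.9, 96.0]
eef_rot: [0.659, 0.752, -0.0, -0.0]
force: [4.1, -2.5, -1.9]
grip_width: 0.249
```

jog_arm(deltas=[0, 0, 0, 0, 0, 0, 0, 0, 0, 0, 0, 0, 0, 0, 0, 0, 0, 0, 0, 0, 0, 0, 0, 0, 0, 0, 0, 0, 0, 0])

```text
time: 18.0
position: [502.8, 164.9, 96.9]
eef_rot: [0.659, 0.752, -0.0, -0.0]
force: [3.7, -1.1, -3.1]
grip_width: 0.255
```

```bash
python3 - <<'E'
from h import *
s=observe();p,r=cur(); print(p.round(1),s['force'],s['grip_width'],np.abs(s['joint_velocities']).max())
S=R.from_euler('z',.135); h=S.inv().apply(p-[583.7,171.6,0]); print(h.round(1))
g=h+[0,0,19+1]; print('theta', np.arctan2(g[2]-38,91-g[0])+.1, np.hypot(g[2]-38,91-g[0]))
snap('scene','s6.png'); snap('side','d6.png')
a=cv2.resize(cv2.imread('pics/s6.png')[60:300,280:520],(400,400),interpolation=3); b=cv2.resize(cv2.imread('pics/d6.png')[90:250,270:430],(400,400),interpolation=3)
cv2.imwrite('pics/m6.png',np.hstack([a,b]))
E
```

```text
[502.8 164.9  96.9] [ 3.6977947  -1.1241483  -3.09073318] 0.2553059974779249 0.0011564572438696298
[-81.    4.3  96.9]
theta 0.5302026607177316 189.26736570083426
```

View pics/m6.png

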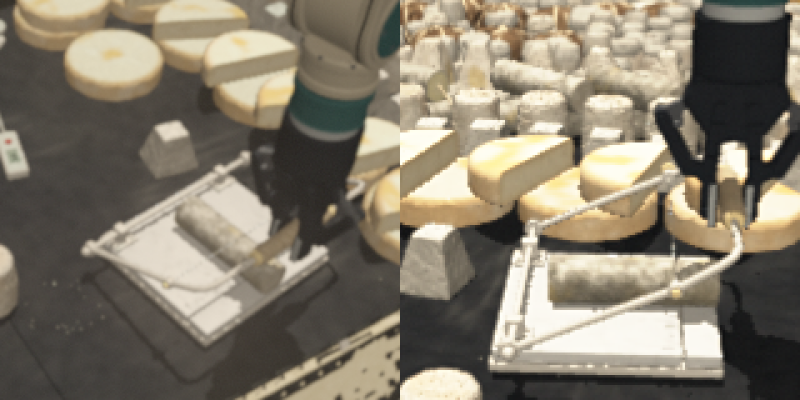

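The bow is held about 30° open: theta is 0.53 and the hinge-to-grip radius comes out at 189 mm against the nominal 190. The wire is clear of the log, which has not moved.

```bash
python3 -c "
from cell import *
print(hand_in())"
```

```text
the job is handed in; nothing more can be done
None
```

I laid the log on the marble board and brought the bow down to about 30° open. I handed in at about 18 s of the 48 s limit, with the gripper still holding the bow by its grip. No verdict came back.

- **Log:** In the last close picture, taken after I let go and before I touched the bow, the near end was within about 0.5 mm of the front edge. It was within about 1 mm of midway across and visibly square to the wire. The final pictures show it still in place with the wire clear above it, but I did not measure it again after moving the bow.
- **Bow:** The arm's position puts the bow at about 0.53 rad, inside the 0.42–0.63 band. The hinge-to-grip distance came out at 189 mm against the nominal 190. The arm was still, the fingers were on the 22 mm grip, and about 5 N showed at the wrist.
- **Other items:** I did not go near the drum, the brick-shaped cheese or the tongs. I did not measure their positions afterwards.
- **Disagreement:** The wrist camera's fit of the board came out about 5 mm narrow in width, so its edges were off by up to 6 pixels. I relied on the log's position relative to the board in the same picture, so the placing did not depend on this.

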